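Load a cell adapter card into the sloping tester and run the test

TASK

Test the small watch cell: take the narrower of the two adapter cards out of the wooden block and slide it fully home, bottom end first, into the sloping slot of the cell tester. With the card home, press the tester's round button right down and let it come up again, leaving the card in the slot. Leave the wider card standing in its block and do not disturb anything else on the bench.

Things in the scene. Friction and masses are not known exactly. Their poses are not given: they have to be found in the camera images.
- small_card: The narrower adapter card: flat black plastic slab 44 mm wide (its x), 8 mm thick (y), 95 mm tall (z), about 50 g, a 14 mm steel cell in each face. Origin at the middle of its bottom end, z to its top. The lowest 4 mm taper to a wedge. Stands upright in a pocket of the block; fits the tester either way round (half turn about z).
- large_card: The wider adapter card, same kind: 64 mm wide (x), 8 mm thick (y), 95 mm tall (z), 24 mm steel cell. Origin at the middle of its bottom end. Stands in the other pocket of the block; not to be used.
- card_block: Fixed light wooden block 190 (x) x 56 (y) x 34 mm high, origin at the centre of its underside. Two pockets in line, 44 mm either side of the middle along x, each 71 (x) x 11 mm (y), 26 mm deep (floor 8 mm above the bench). One card stands in each; which is in which varies. The narrower may sit off the pocket's centre along x.
- slot_mouth (a point): Centre of the tester's slot, in its sloping top face. z: outward normal, leaning 25 degrees from vertical to the tester's front; x: up the slope; y: level. Slot 46.6 (x) by 10.6 mm (y), 45 mm deep straight along -z, 3 mm chamfer round the mouth. A card fully home has its bottom end at z = -45 mm and stands 50 mm out of the face.
- tester: The fixed cell tester: a grey instrument case 130 (up the slope) x 180 (level) x 60 mm thick, leaning 25 degrees, on a dark steel stand. Origin on the bench under the centre of its stand; its front (-x) faces roughly towards the robot. The highest edge of the case is at its rear, 119 mm above the bench.
- test_button_top (a point): Centre of the top of the tester's round push button (26 mm across), on the same sloping face: 88 mm from the slot along -y of the face and 28 mm up the slope. z is the outward normal; press along -z.
- test_button (a joint): Travel of the button: 0 up, 0.006 m fully down, sprung, about 4 N when down.
- cell_jar: Bystander: glass jar with a lid, 80 mm across, 130 mm tall, origin at the centre of its underside.
- mallet: Bystander: small hammer lying on the bench, origin under its handle.
- screwdriver: Bystander: screwdriver 140 mm long lying on the bench.
- loupe: Bystander: black eye loupe, 34 mm across, 26 mm tall, origin at its underside.
- parts_dish: Bystander: shallow metal dish, 80 mm across, 22 mm tall.
- watch_case: Bystander: round steel watch case, 38 mm across, 10 mm tall.

How it is judged:
On the way, in this order (a step that is already met when the one before it is completed fails the run):
1. the narrower card is fully home in the tester's slot (z of small_card in the frame of slot_mouth below -0.042 m and x of small_card in the frame of slot_mouth between -0.004 and 0.004 m and y of small_card in the frame of slot_mouth between -0.004 and 0.004 m and angle between the z axis of small_card and the z axis of slot_mouth, either way round below 0.1 rad), for 0.2 s.
2. the button is pressed down with the card home (all of step 1 and value of joint test_button above 0.004 m), for 0.05 s.
At the end, for the whole second after the job is handed in: The narrower card is at rest in the slot, its bottom end at least 42 mm below the mouth, within 4 mm of the slot's centre and 0.1 rad of its axis; the button is up again (less than 2 mm down); the wider card stands upright (within 0.2 rad) on its pocket's floor in the block (within 5 mm) (all of step 1 and value of joint test_button below 0.002 m and linear speed of small_card below 0.02 m/s and z of large_card in the frame of card_block below 0.013 m and angle between large_card's own z axis and vertical below 0.2 rad); the robot touches nothing.
It fails at once if the wider card is moved by more than 20 mm (distance of large_card from where it was at the start of the episode above 0.02 m).
It fails at once if one of the other loose things on the bench is moved by more than 30 mm (distance of any of cell_jar, mallet, screwdriver, loupe, parts_dish, watch_case from where it was at the start of the episode above 0.03 m).
It also fails if it takes over 56 s, if anything falls off the work surface, if the arm or the gripper's body presses on something with over 40 N, if the wrist force passes 120 N, or if a joint passes its speed limit or range.

ROBOT

A 6-joint arm with a two-finger parallel gripper is mounted at the origin on the work surface. World frame = base frame: x ahead of the robot, y to its left, z up, the work surface at z = 0. Lengths are in m, angles in rad, forces in N, time in s.
With the tool pointing down it reaches from about 0.275 to 0.825 m from the base axis. Payload 4.9 kg.
Tool frame: the origin (TCP) lies at the very end of the fingers, on their centre line; the grasp point (between the pads) lies 19 mm behind it; z points along the fingers, y is the line along which they close (so a half turn about z gives the same grasp; the last joint's range is limited). The gripper opens to 85 mm and grips with 20 to 120 N. Pads are 22 mm wide; open, the fingers measure 114 mm over their backs; the gripper's body (76 mm by 85 mm) begins 54 mm behind the grasp point. The pads swing forward as they close: fully open they stand 13 mm farther back than shut.
Start: joints at [-1.367, 0.326, -0.193, 1.052, 0, 1.437], TCP at [0.182, -0.519, 0.231] pointing down, gripper open.
Joint ranges: [-2.65, 2.65], [-0.97, 1.79], [-1.3, 1.35], [-1.93, 2.1], [-1.47, 1.37], [-3.14, 3.14]. Speed limits (rad/s): [2.57, 2.57, 3.14, 3.14, 3.14, 3.14].

INTERFACE

Orientations are given as a unit quaternion [x, y, z, w].
In Python, from workcell import readout, imaging, manip gives the robot as it stands.
- The arm moves only by the tool step_arm, never from a script. Its argument "commands" is text: rows parted by semicolons, each of 7 numbers parted by spaces: the shift along the world's x, y, z in cm, then the turn, a rotation vector about the world's x, y, z in degrees, then the finger opening in cm, from 0 to 8.54. In form: x y z wx wy wz jaw; .... A call has exactly 8 rows; each row shifts and turns the commanded pose from where the row before left it; what a row does not reach is not made up. A row lasts 1/8 s, in which the tool goes at most 62.5 mm and 10.7 degrees, less where a joint would pass 70% of its speed; a pose out of reach is approached as far as the arm can. A call with a gripper value outside its range is refused whole. The fingers move at their own pace and stop on an object; "force" is the grip in N (left out, the last holds). Time passes only in rows, so rows that do not move let the fingers close, or fill a call up. It gives the time, the measured TCP pose, the force, the opening and the grip force at its end, in the units of the state.
- readout.sense(): the state, without advancing time (a new reading comes with each control period).
- imaging.grab_frame(name): name is "side" or "top"; returns the picture (384x512x3 uint8, red, green, blue); there is no depth.
- imaging.get_calibration(name): a dict with "fov_y" (degrees; the focal length in pixels is half the picture's height over the tangent of half this angle, whatever the lens; pixels are square), "cx", "cy" (the principal point, pixels), "R" (3x3) and "t" (3): a world point X has camera coordinates R X + t. Camera axes: x right, y down, z forward; pixel columns grow to the right and rows downward; lengths in m; the calibration is good to about 2 mm. A picture is of the moment at which its call begins. get_calibration takes no time and is no camera call.
- manip.finish_job(): hands the job in; it is judged then, once.
The state is a dict: "t": time; "joint_positions": joint angles; "qvel": joint speeds; "tau": joint torques, N m; "position": TCP position; "tool_rot": TCP orientation; "ft_force": force on the tool from outside, world axes, zero at the start; "wrist_torque": the same for the moment, N m; "finger_gap": finger opening in m; "grip_force": force on a finger pad.
Only numpy, scipy, OpenCV 4.12 (cv2) and the standard library are available. Lean on these libraries where they do the work, as an engineer would, in place of code of your own. Each camera call takes 0.05 s, during which the arm holds its last target. There are 200 camera calls.

## Working session

There is one attempt and no reset: what is moved stays moved. The work goes in short steps, Python scripts to look and compute and a tool call to move; the robot and the scene stay as the last step left them, time stands still between calls to the robot, and variables do not carry over. Pictures are saved under pics/ and viewed, at most 10 in all, crops included, and the job is handed in when it is done.

Besides the shell and the picture viewer there is one more tool, called by a JSON object that holds its "method" and its "body", one argument or row to a line. step_arm: Moves the arm, as the interface text tells. Its arguments: {"type":"object","properties":{"commands":{"type":"string"},"force":{"type":"number"}},"required":["commands"]}

```bash
mkdir -p pics
python3 - <<'E'
from workcell import readout, imaging
import cv2,json
for n in("side","top"):
    im=imaging.grab_frame(n); cv2.imwrite(f"pics/{n}0.png",im[:,:,::-1])
    cv2.imwrite(f"pics/{n}0b.png",cv2.resize(im[:,:,::-1],(800,600),interpolation=cv2.INTER_CUBIC))
    print(n,imaging.get_calibration(n))
print(readout.sense())
E
```

```text
side {'fov_y': 42.489812329221074, 'cx': 247.57061214225678, 'cy': 188.4391899943964, 'R': array([[-0.83942028, -0.54334512, -0.01223375],
       [-0.28730511,  0.46274365, -0.8386442 ],
       [ 0.46133432, -0.70046013, -0.54454223]]), 't': array([0.38868511, 0.24318533, 1.1537905 ])}
top {'fov_y': 44.36529890709252, 'cx': 258.6322706663966, 'cy': 182.6595781835428, 'R': array([[-0.01984224, -0.99976708, -0.00848977],
       [-0.9975947 ,  0.02036178, -0.06625874],
       [ 0.06641618,  0.00715462, -0.99776636]]), 't': array([-0.04393563,  0.50737269,  1.26459878])}
{'t': 0.1, 'joint_positions': array([-1.36719629e+00,  3.26853962e-01, -1.93453979e-01,  1.05202748e+00,
        4.04963310e-07,  1.43658006e+00]), 'qvel': array([ 0.0002354 , -0.00187462,  0.00137012,  0.00153293,  0.00095758,
        0.00146618]), 'tau': array([ 2.08354359e-04, -4.44240046e+01,  2.63038838e+01,  7.88865611e-03,
       -5.44173372e-05,  1.39947051e-06]), 'position': array([ 0.18218267, -0.51840495,  0.23060011]), 'tool_rot': array([ 9.85768608e-01,  1.68106093e-01, -2.64893178e-05, -7.69090876e-04]), 'ft_force': array([ 0.08312599, -0.20989863, -0.39113476]), 'wrist_torque': array([ 0.00247868, -0.03757991, -0.00700278]), 'grip_force': 0.0, 'finger_gap': 0.08545320634671726}
```

View pics/side0b.png

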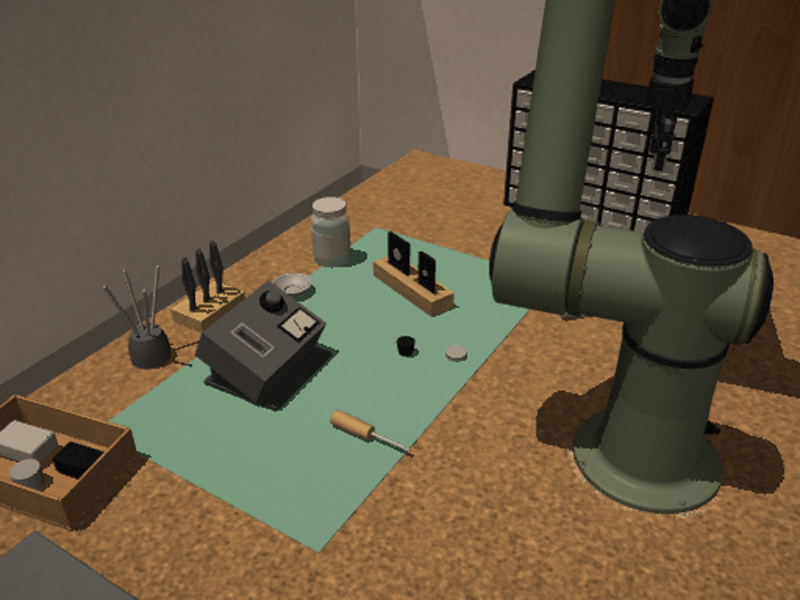

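View pics/top0b.png

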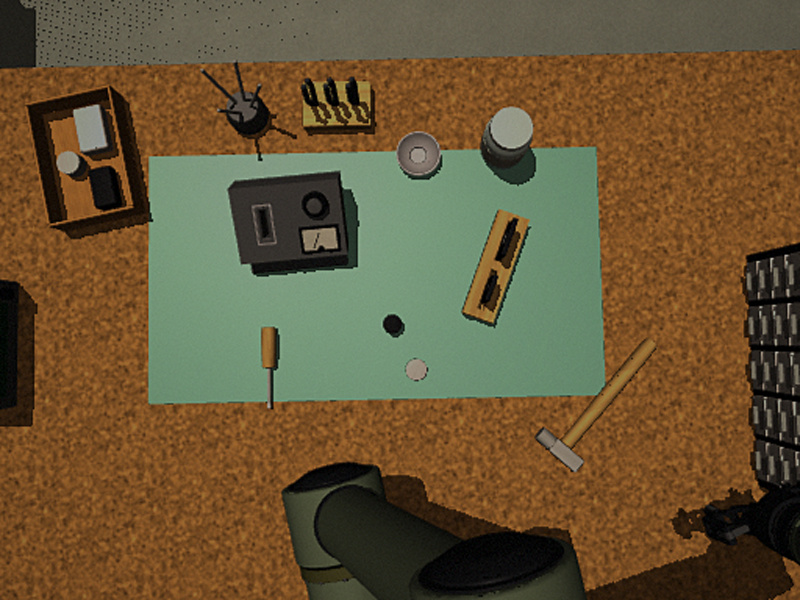

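Run:
```python
import cv2,numpy as np
def comp(f,A,B,s,o):
    im=cv2.imread(f)
    out=np.zeros((600,800,3),np.uint8);x=0
    for (u,v,w,h) in(A,B):
        c=cv2.resize(im[v:v+h,u:u+w],None,fx=s,fy=s,interpolation=cv2.INTER_CUBIC)
        c=cv2.convertScaleAbs(c,alpha=1.7,beta=10)
        out[:c.shape[0],x:x+c.shape[1]]=c[:600]
        for k in range(0,w,10): cv2.putText(out,str(u+k),(int(x+k*s),c.shape[0]+12),0,.35,(255,255,255)); cv2.line(out,(int(x+k*s),c.shape[0]-6),(int(x+k*s),c.shape[0]),(0,0,255))
        for k in range(0,h,10): cv2.putText(out,str(v+k),(x+2,int(k*s)+4),0,.33,(0,255,255)); 
        x+=c.shape[1]
    cv2.imwrite(o,out)
comp('pics/side0.png',(122,174,98,92),(236,144,60,62),5,'pics/sidec.png')
comp('pics/top0.png',(142,105,92,75),(292,130,50,82),5.5,'pics/topc.png')
```

```text
(no output)
```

View pics/sidec.png

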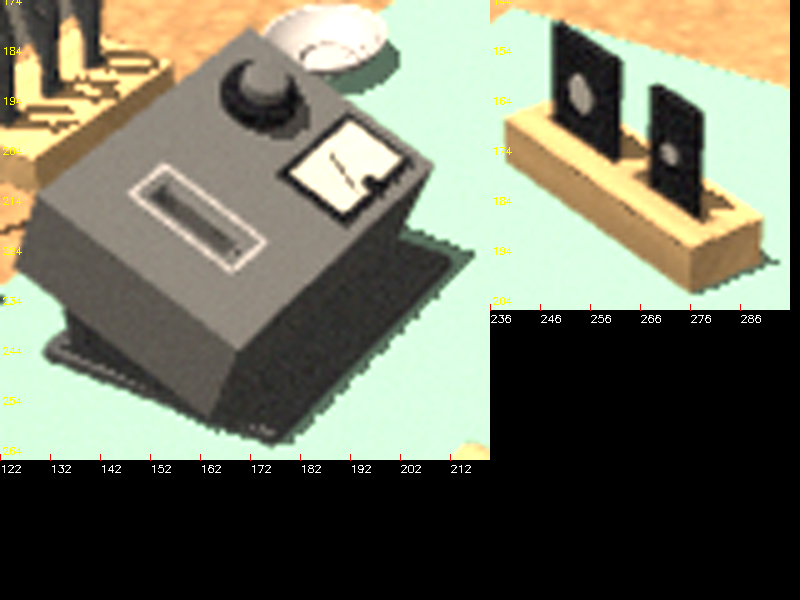

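View pics/topc.png

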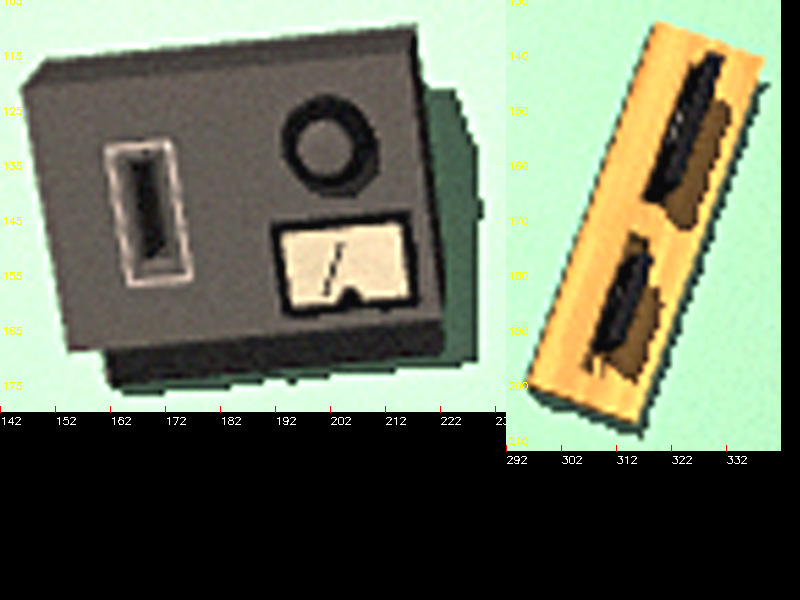

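The side view shows the narrower card in the near (-x) pocket, with its top edge at about (268,161)-(278,166). The slot frame is centred near (162,217.5) in the side view and (169,144) in the top view. The button is at (175.6,190.4) in the side view and (201,132.3) in the top view.

```bash
cat > h.py <<'E'
import numpy as np
from scipy.spatial.transform import Rotation as R
from scipy.optimize import least_squares
from workcell import imaging,readout
C={n:imaging.get_calibration(n) for n in("side","top")}
def proj(n,X):
    c=C[n];P=np.atleast_2d(X)@c["R"].T+c["t"];f=192/np.tan(np.radians(c["fov_y"]/2))
    return P[:,:2]/P[:,2:]*f+[c["cx"],c["cy"]]
E
python3 - <<'E'
from h import *
S=lambda x,y:(122+x/5,174+y/5); SB=lambda x,y:(236+(x-490)/5,144+y/5)
T=lambda x,y:(142+x/5.5,105+y/5.5); TB=lambda x,y:(292+(x-506)/5.5,130+y/5.5)
# block
b=[("side",SB(505,120),(95,28,34)),("side",SB(692,248),(-95,28,34)),("side",SB(762,217),(-95,-28,34)),("side",SB(692,292),(-95,28,0)),
("top",TB(655,22),(95,28,34)),("top",TB(763,60),(95,-28,34)),("top",TB(642,425),(-95,-28,34)),("top",TB(530,386),(-95,28,34))]
def Mb(p):return R.from_euler('z',p[2])
def rb(p):return np.concatenate([proj(n,Mb(p).apply(np.array(q)/1e3)+[p[0],p[1],0])[0]-m for n,m,q in b])
s=least_squares(rb,[.4,-.25,-.3]);print("block",s.x);print(s.fun.reshape(-1,2).round(1).tolist());pb=s.x
def both(n,q):return proj(n,Mb(pb).apply(np.array(q)/1e3)+[pb[0],pb[1],0])[0]
c=[("side",SB(652,85),(22,4,103)),("side",SB(702,110),(-22,-4,103))]
s=least_squares(lambda p:np.concatenate([both(n,(p[0]+q[0],p[1]+q[1],q[2]))-m for n,m,q in c]),[-44.,0.]);print("card in block",s.x,s.fun)
cw=Mb(pb).apply([s.x[0]/1e3,s.x[1]/1e3,.008])+[pb[0],pb[1],0];print("card",cw)
for q in [(22,4),(22,-4),(-22,4),(-22,-4)]:
    u=both("top",(s.x[0]+q[0],s.x[1]+q[1],103));print("pred top crop",(u-[292,130])*5.5+[506,0])
# tester: params slot pos, yaw, face offset(ox,oy)=case centre in slot frame, frame half size a,b, button h
t=[]
for n,ms in(("side",[S(40,195),S(252,30),S(433,167),S(240,350)]),("top",[T(22,88),T(417,43),T(440,320),T(68,352)])):
    for m,(sx,sy) in zip(ms,[(1,1),(1,-1),(-1,-1),(-1,1)]): t.append((n,m,lambda p,sx=sx,sy=sy:(p[4]+.065*sx,p[5]+.09*sy,0)))
for n,ms in(("side",[S(130,192),S(165,164),S(267,240),S(235,272)]),("top",[T(105,145),T(173,142),T(190,283),T(127,283)])):
    for m,(sx,sy) in zip(ms,[(1,1),(1,-1),(-1,-1),(-1,1)]): t.append((n,m,lambda p,sx=sx,sy=sy:(p[6]*sx,p[7]*sy,0)))
for n,m in(("side",S(268,82)),("top",T(325,150))): t.append((n,m,lambda p:(.028,-.088,p[8])))
def Mt(y):return R.from_euler('zy',[y,-np.radians(25)])
def rt(p):return np.concatenate([proj(n,Mt(p[3]).apply(f(p))+p[:3])[0]-m for n,m,f in t])
s=least_squares(rt,[.6,.15,.09,0,0,-.04,.026,.01,.02],x_scale=.01);print("tester",s.x.round(4));print(s.fun.reshape(-1,2).round(1).tolist())
p=s.x;print("axis",Mt(p[3]).apply([0,0,1]),"button",Mt(p[3]).apply([.028,-.088,p[8]])+p[:3], "rear edge z",(Mt(p[3]).apply([p[4]+.065,0,0])+p[:3])[2])
np.savez("fit.npz",card=cw,byaw=pb[2],slot=p)
E
```

```text
block [ 0.5361107  -0.2119867  -0.36213022]
[[0.6, -1.2], [0.8, -0.8], [1.3, -0.8], [0.6, -0.1], [-0.2, -0.5], [-0.2, -0.5], [-1.4, -0.4], [-0.8, -0.4]]
card in block [-46.12088334   4.62651913] [-0.73570019 -0.06476205  0.72230913  0.03481289]
card [ 0.49462004 -0.19132113  0.008     ]
pred top crop [626.54233561 248.87890579]
pred top crop [642.94250595 254.67051532]
pred top crop [595.12802705 338.65454253]
pred top crop [611.55789373 344.47709918]
tester [ 6.085e-01  1.750e-01  8.790e-02  6.180e-02  3.000e-04 -4.030e-02
  3.400e-02  1.490e-02  1.610e-02]
[[-0.1, 0.3], [0.7, -1.6], [1.5, -1.2], [0.1, 0.5], [-0.2, -0.8], [-1.6, 1.5], [-0.1, -0.3], [-0.2, -0.7], [0.4, 0.8], [0.7, 0.3], [0.7, 0.7], [0.1, 0.8], [0.2, -0.4], [-0.6, -0.8], [0.2, -1.2], [0.3, -0.2], [0.3, -0.1], [-0.3, -0.6]]
axis [-4.22618262e-01 -1.73472348e-18  9.06307787e-01] button [0.63199031 0.08887573 0.11657716] rear edge z 0.11544991862246097
```

```bash
cat > fit.py <<'E'
from h import *
S=lambda x,y:(122+x/5,174+y/5)
T=lambda x,y:(142+x/5.5,105+y/5.5)
t=[]
for n,ms in(("side",[S(40,195),S(252,30),S(433,167),S(240,350)]),("top",[T(22,88),T(417,45),T(440,320),T(68,352)])):
    for m,(sx,sy) in zip(ms,[(1,1),(1,-1),(-1,-1),(-1,1)]): t.append((n,m,lambda p,sx=sx,sy=sy:(p[4]+.065*sx,p[5]+.09*sy,0)))
for n,ms in(("side",[S(130,192),S(165,164),S(267,240),S(235,272)]),("top",[T(105,145),T(173,142),T(190,283),T(127,283)])):
    for m,(sx,sy) in zip(ms,[(1,1),(1,-1),(-1,-1),(-1,1)]): t.append((n,m,lambda p,sx=sx,sy=sy:(p[6]*sx,p[7]*sy,0)))
for n,m in(("side",S(268,82)),("top",T(325,150))): t.append((n,m,lambda p:(.028,-.088,p[8])))
def Mt(y):return R.from_euler('ZY',[y,-np.radians(25)])
# rear edge of face is at 0.119 (given): z known from case offset
def rt(p):
    r=np.concatenate([proj(n,Mt(p[3]).apply(f(p))+p[:3])[0]-m for n,m,f in t])
    return np.append(r,((Mt(p[3]).apply([p[4]+.065,0,0])+p[:3])[2]-.119)/.0003)
if __name__=="__main__":
    s=least_squares(rt,[.6,.15,.09,0,0,-.04,.026,.01,.02],x_scale=.01);p=s.x;print("tester",p.round(4));print(s.fun[:-1].reshape(-1,2).round(1).tolist())
    M=Mt(p[3]);print(M.as_matrix().round(3),"button",M.apply([.028,-.088,p[8]])+p[:3])
    d=dict(np.load("fit.npz"));d["slot"]=p;np.savez("fit.npz",**d);print(d)
E
python3 fit.py
```

```text
tester [ 0.6071  0.1755  0.091   0.0677  0.0009 -0.0406  0.034   0.0149  0.0152]
[[0.0, -1.0], [0.5, -1.6], [1.3, -1.2], [0.3, -0.7], [-0.7, -0.6], [-1.7, 1.0], [-0.2, -0.5], [-0.7, -0.3], [0.5, 0.0], [0.8, -0.4], [0.8, 0.1], [0.2, -0.0], [-0.3, 0.0], [-1.0, -0.5], [-0.2, -0.8], [-0.2, 0.2], [0.3, -0.1], [-0.4, -0.6]]
[[ 0.904 -0.068 -0.422]
 [ 0.061  0.998 -0.029]
 [ 0.423 -0.     0.906]] button [0.63194424 0.08898659 0.11664454]
{'card': array([ 0.49462004, -0.19132113,  0.008     ]), 'byaw': array(-0.36213022), 'slot': array([ 0.60709901,  0.17550428,  0.09100066,  0.06768747,  0.00086558,
       -0.04055234,  0.03398544,  0.01493392,  0.01523828])}
```

{"method": "step_arm", "body": {
  "commands": "1.95 2 0 0 0 8.75 8.54;1.95 2 0 0 0 8.75 8.54;1.95 2 0 0 0 8.75 8.54;1.95 2 0 0 0 8.75 8.54;1.95 2 0 0 0 8.75 8.54;1.95 2 0 0 0 8.75 8.54;1.95 2 0 0 0 8.75 8.54;1.95 2 0 0 0 8.75 8.54",
  "force": 40
}}

```text
t: 1.1
position: [0.3387, -0.358, 0.2309]
tool_rot: [0.709, 0.705, 0.0, -0.0]
ft_force: [-1.0, 0.4, 0.2]
finger_gap: 0.0853
grip_force: 0.0
```

{"method": "step_arm", "body": {
  "commands": "1.95 2 0 0 0 8.75 8.54;1.95 2 0 0 0 8.75 8.54;1.95 2 0 0 0 8.75 8.54;1.95 2 0 0 0 8.75 8.54;1.95 2 -1 0 0 8.75 8.54;1.95 2 -1.5 0 0 8.75 8.54;1.95 2 -1.5 0 0 8.75 8.54;1.95 2 -1.5 0 0 8.75 8.54"
}}

```text
t: 2.1
position: [0.4946, -0.1981, 0.1755]
tool_rot: [0.177, 0.984, 0.0, -0.0]
ft_force: [0.5, 0.1, -0.5]
finger_gap: 0.0852
grip_force: 0.0
```

{"method": "step_arm", "body": {
  "commands": "0 0.15 -1.5 0 0 0 8.54;0 0.15 -1.5 0 0 0 8.54;0 0 -1.5 0 0 0 8.54;0 0 -1.5 0 0 0 8.54;0 0 -1.5 0 0 0 8.54;0 0 -1.5 0 0 0 8.54;0 0 -1.5 0 0 0 8.54;0 0 0 0 0 0 8.54"
}}

```text
t: 3.1
position: [0.4933, -0.1954, 0.0698]
tool_rot: [0.179, 0.984, 0.0, -0.001]
ft_force: [0.6, 0.7, -0.4]
finger_gap: 0.0852
grip_force: 0.0
```

Run:
```python
from h import *
import cv2
s=readout.sense();p=s["position"];M=R.from_quat(s["tool_rot"]);print(p)
im=imaging.grab_frame("side");tp=imaging.grab_frame("top");cv2.imwrite("pics/s1.png",im[:,:,::-1]);cv2.imwrite("pics/t1.png",tp[:,:,::-1])
a=cv2.resize(im[130:220,220:320,::-1],None,fx=4,fy=4,interpolation=2);b=cv2.resize(tp[120:220,280:380,::-1],None,fx=4,fy=4,interpolation=2)
for n,o,c in(("side",(220,130),a),("top",(280,120),b)):
    for q in([0,0,0],[0,.0425,-.013],[0,-.0425,-.013]):
        u=(proj(n,M.apply(q)+p)[0]-o)*4;cv2.circle(c,(int(u[0]),int(u[1])),2,(0,0,255),-1)
o=np.zeros((400,800,3),np.uint8);o[:360,:400]=a;o[:,400:]=b;cv2.imwrite("pics/v1.png",cv2.convertScaleAbs(o,alpha=1.6))
```

```text
[ 0.49327558 -0.19536011  0.06983836]
```

View pics/v1.png

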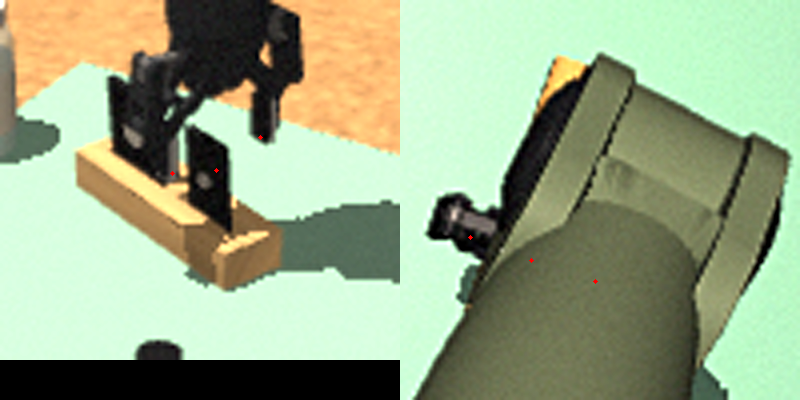

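The card stands between the open fingers, with its face centre at crop (210,175) against the TCP mark at (216,170). It is good to grasp.

{"method": "step_arm", "body": {
  "commands": "0 0 0 0 0 0 4;0 0 0 0 0 0 2;0 0 0 0 0 0 0.5;0 0 0 0 0 0 0.5;0 0 0 0 0 0 0.5;0 0 0 0 0 0 0.5;0 0 0 0 0 0 0.5;0 0 0 0 0 0 0.5",
  "force": 40
}}

```text
t: 4.2
position: [0.4944, -0.1959, 0.0714]
tool_rot: [0.179, 0.984, -0.0, 0.0]
ft_force: [-0.6, -0.0, 2.0]
finger_gap: 0.0072
grip_force: 42.0
```

{"method": "step_arm", "body": {
  "commands": "0 0 1 0 0 0 0.5;0 0 1.9 0 0 0 0.5;0 0 1.9 0 0 0 0.5;0 0 1.9 0 0 0 0.5;0 0 1.9 0 0 0 0.5;0 0 1.9 0 0 0 0.5;0 0 1.9 0 0 0 0.5;0 0 1.6 0 0 0 0.5"
}}

```text
t: 5.2
position: [0.4943, -0.196, 0.2125]
tool_rot: [0.179, 0.984, -0.0, 0.0]
ft_force: [-0.2, -0.3, -0.7]
finger_gap: 0.0076
grip_force: 41.7
```

{"method": "step_arm", "body": {
  "commands": "0.95 4.6 0 0 0 3.08 0.5;0.95 4.6 0 0 0 3.08 0.5;0.95 4.6 0 0 0 3.08 0.5;0.95 4.6 0 0 0 3.08 0.5;0.95 4.6 0 0 0 3.08 0.5;0.95 4.6 0 0 0 3.08 0.5;0.95 4.6 0 0 0 3.08 0.5;0.95 4.6 0 0 0 3.08 0.5"
}}

```text
t: 6.2
position: [0.5704, 0.1736, 0.2118]
tool_rot: [-0.036, 0.999, -0.0, 0.0]
ft_force: [0.9, 0.3, 0.5]
finger_gap: 0.007
grip_force: 41.7
```

{"method": "step_arm", "body": {
  "commands": "0 0 -0.4 0.21 -3.12 0 0.5;0 0 -0.4 0.21 -3.12 0 0.5;0 0 -0.4 0.21 -3.12 0 0.5;0 0 -0.4 0.21 -3.12 0 0.5;0 0 -0.4 0.21 -3.12 0 0.5;0 0 -0.4 0.21 -3.12 0 0.5;0 0 -0.4 0.21 -3.12 0 0.5;0 0 0 0.21 -3.12 0 0.5"
}}

```text
t: 7.2
position: [0.5698, 0.1719, 0.1833]
tool_rot: [-0.034, 0.976, 0.007, 0.217]
ft_force: [0.4, 0.6, -1.0]
finger_gap: 0.0073
grip_force: 41.7
```

Run:
```python
from h import *
from fit import Mt
import cv2
s=readout.sense();p=s["position"];M=R.from_quat(s["tool_rot"]);sl=np.load("fit.npz")["slot"];S=Mt(sl[3])
print(p,M.as_matrix().round(3),"tcp in slot",S.inv().apply(p-sl[:3]),"rot err deg",np.degrees((S.inv()*M*R.from_euler('y',180,degrees=True).inv()).as_rotvec()),s["finger_gap"])
im=imaging.grab_frame("side");tp=imaging.grab_frame("top");cv2.imwrite("pics/s2.png",im[:,:,::-1]);cv2.imwrite("pics/t2.png",tp[:,:,::-1])
k=7
a=cv2.resize(im[165:235,130:187,::-1],None,fx=k,fy=k,interpolation=2);b=cv2.resize(tp[110:180,150:207,::-1],None,fx=k,fy=k,interpolation=2)
L=.0634
for n,o,c in(("side",(130,165),a),("top",(150,110),b)):
    for x in(-.022,.022):
        for y in(-.004,.004):
            for z in (L,L-.0634*.5):
                u=(proj(n,M.apply([x,y,z])+p)[0]-o)*k;cv2.circle(c,(int(u[0]),int(u[1])),2,(0,0,255),-1)
    for x in(-.034,.034):
        for y in(-.015,.015):
            u=(proj(n,S.apply([x,y,0])+sl[:3])[0]-o)*k;cv2.circle(c,(int(u[0]),int(u[1])),2,(0,255,0),-1)
cv2.imwrite("pics/v2.png",cv2.convertScaleAbs(np.hstack([a,b]),alpha=1.8,beta=10))
```

```text
[0.56979022 0.17194291 0.18333945] [[-0.904 -0.069  0.423]
 [-0.063  0.998  0.028]
 [-0.424 -0.001 -0.906]] tcp in slot [ 0.00506994 -0.00102981  0.09952043] rot err deg [-0.01882131 -0.07635678  0.11952502] 0.00728815946805996
```

View pics/v2.png

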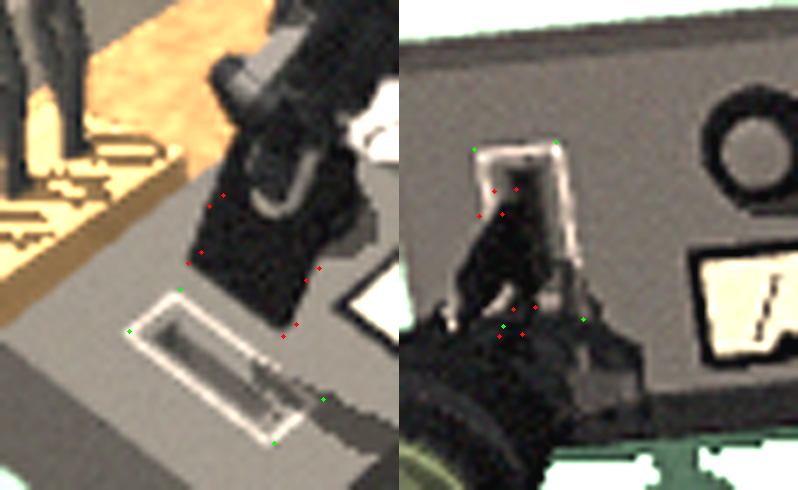

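The card's bottom corners in the side crop, (190,264) and (283,330), agree with the prediction within about 0.5 px. The slot frame also agrees within 1 px, so I shift to the slot axis and approach.

{"method": "step_arm", "body": {
  "commands": "-0.47 0.07 -0.22 0 0 0 0.5;0.28 0.02 -0.6 0 0 0 0.5;0.28 0.02 -0.6 0 0 0 0.5;0.28 0.02 -0.6 0 0 0 0.5;0.28 0.02 -0.6 0 0 0 0.5;0.28 0.02 -0.6 0 0 0 0.5;0 0 0 0 0 0 0.5;0 0 0 0 0 0 0.5"
}}

```text
t: 8.3
position: [0.5796, 0.1738, 0.1511]
tool_rot: [-0.034, 0.976, 0.007, 0.216]
ft_force: [-0.8, -0.4, -0.8]
finger_gap: 0.0074
grip_force: 41.7
```

```bash
cat > st.py <<'E'
from h import *
from fit import Mt
s=readout.sense();p=s["position"];M=R.from_quat(s["tool_rot"]);sl=np.load("fit.npz")["slot"];S=Mt(sl[3])
print(s["t"],"tcp in slot mm",(1e3*S.inv().apply(p-sl[:3])).round(2),"rot",np.degrees((S.inv()*M*R.from_euler('y',180,degrees=True).inv()).as_rotvec()).round(2),"F slot",S.inv().apply(s["ft_force"]).round(2),"T",S.inv().apply(s["wrist_torque"]).round(2),s["grip_force"])
E
cat > view.py <<'E'
from st import *
import cv2,sys
im=imaging.grab_frame("side");tp=imaging.grab_frame("top");n=sys.argv[1]
cv2.imwrite(f"pics/s{n}.png",im[:,:,::-1]);cv2.imwrite(f"pics/t{n}.png",tp[:,:,::-1]);k=7
a=cv2.resize(im[165:235,130:187,::-1],None,fx=k,fy=k,interpolation=2);b=cv2.resize(tp[110:180,150:207,::-1],None,fx=k,fy=k,interpolation=2)
cv2.imwrite(f"pics/v{n}.png",cv2.convertScaleAbs(np.hstack([a,b]),alpha=2,beta=15))
E
python3 view.py 3
```

```text
8.3 tcp in slot mm [ 0.43  0.13 66.11] rot [-0.01 -0.01  0.12] F slot [-1.1  -0.32 -0.33] T [ 0.03  0.45 -0.08] 41.662665009498596
```

View pics/v3.png

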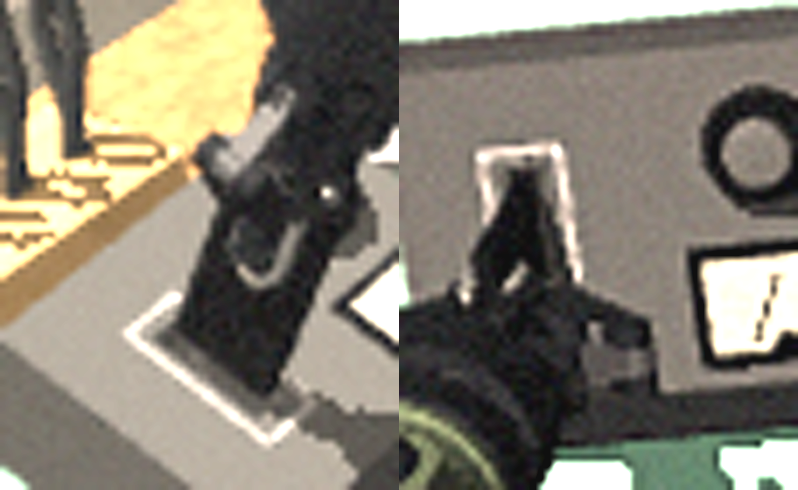

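Run:
```python
from st import *
for L in(.0634,.062):
  for nm,o in(("side",(130,165)),):
    print(L,[(((proj(nm,M.apply([x,y,L])+p)[0]-o)*7).round(0).tolist()) for x,y in((-.022,.004),(.022,.004),(-.022,-.004),(.022,-.004))])
f=lambda q:(proj("side",S.apply(q)+sl[:3])[0]-(130,165))*7
print("slot c",f([0,0,0]),"per mm x,y,z",(f([.01,0,0])-f([0,0,0]))/10,(f([0,.01,0])-f([0,0,0]))/10,(f([0,0,.01])-f([0,0,0]))/10)
f=lambda q:(proj("top",S.apply(q)+sl[:3])[0]-(150,110))*7
print("top slot c",f([0,0,0])+[399,0],"per mm x,y,z",(f([.01,0,0])-f([0,0,0]))/10,(f([0,.01,0])-f([0,0,0]))/10,(f([0,0,.01])-f([0,0,0]))/10)
```

```text
8.4 tcp in slot mm [ 0.66  0.19 66.32] rot [-0.01 -0.04  0.12] F slot [-0.37  0.01 -0.05] T [0.04 0.48 0.05] 41.66270971298218
0.0634 [[174.0, 330.0], [268.0, 402.0], [187.0, 319.0], [281.0, 390.0]]
0.062 [[175.0, 328.0], [269.0, 400.0], [188.0, 316.0], [282.0, 388.0]]
slot c [227.17983807 365.94801404] per mm x,y,z [-2.11521729 -1.62681561] [-1.68470515  1.44376825] [ 0.67021769 -1.68936381]
top slot c [529.62851207 235.44895321] per mm x,y,z [-0.41298836 -2.60795627] [-2.70018711  0.23867989] [-0.40700352  0.77270635]
```

The card's bottom edge in the side view, (180,330)-(272,392), matches the kinematic prediction. The slot centre is near (223,367), about 1.5 mm further toward +y than the fit, so I correct that and feel in.

{"method": "step_arm", "body": {
  "commands": "0 0.12 0 0 0 0 0.5;0.06 0 -0.14 0 0 0 0.5;0.06 0 -0.14 0 0 0 0.5;0.06 0 -0.14 0 0 0 0.5;0.06 0 -0.14 0 0 0 0.5;0.06 0 -0.14 0 0 0 0.5;0 0 0 0 0 0 0.5;0 0 0 0 0 0 0.5"
}}

```text
t: 9.4
position: [0.5826, 0.175, 0.1441]
tool_rot: [-0.034, 0.976, 0.007, 0.216]
ft_force: [-0.6, -0.1, 0.6]
finger_gap: 0.0073
grip_force: 41.7
```

```bash
python3 st.py
```

```text
9.4 tcp in slot mm [ 0.25  1.12 58.46] rot [-0.01 -0.02  0.12] F slot [-0.26 -0.05  0.83] T [-0.02  0.49 -0.01] 41.66266858577728
```

{"method": "step_arm", "body": {
  "commands": "0.08 0.01 -0.18 0 0 0 0.5;0.08 0 -0.18 0 0 0 0.5;0.09 0.01 -0.18 0 0 0 0.5;0.08 0 -0.18 0 0 0 0.5;0.09 0.01 -0.18 0 0 0 0.5;0 0 0 0 0 0 0.5;0 0 0 0 0 0 0.5;0 0 0 0 0 0 0.5"
}}

```text
t: 10.4
position: [0.5868, 0.1753, 0.1352]
tool_rot: [-0.034, 0.976, 0.007, 0.217]
ft_force: [0.2, 0.7, -0.6]
finger_gap: 0.0074
grip_force: 41.7
```

```bash
python3 st.py
```

```text
10.4 tcp in slot mm [ 0.32  1.16 48.58] rot [-0.01 -0.02  0.12] F slot [-0.06  0.67 -0.62] T [-0.03  0.5  -0.03] 41.66224658489227
```

{"method": "step_arm", "body": {
  "commands": "0.105 0.01 -0.227 0 0 0 0.5;0.105 0.005 -0.227 0 0 0 0.5;0.105 0.01 -0.227 0 0 0 0.5;0.105 0.005 -0.227 0 0 0 0.5;0.105 0.01 -0.227 0 0 0 0.5;0.105 0.005 -0.227 0 0 0 0.5;0.105 0.01 -0.227 0 0 0 0.5;0 0 0 0 0 0 0.5"
}}

```text
t: 11.4
position: [0.5941, 0.1758, 0.1189]
tool_rot: [-0.034, 0.976, 0.007, 0.216]
ft_force: [0.3, -0.1, -1.2]
finger_gap: 0.0072
grip_force: 41.7
```

```bash
python3 st.py
```

```text
11.4 tcp in slot mm [ 0.04  1.13 30.79] rot [-0.02  0.    0.11] F slot [-0.26 -0.15 -1.17] T [-0.01  0.44  0.02] 41.6625702381134
```

{"method": "step_arm", "body": {
  "commands": "0.08 0.01 -0.18 0 0 0 0.5;0.085 0 -0.18 0 0 0 0.5;0.085 0.01 -0.18 0 0 0 0.5;0.085 0 -0.18 0 0 0 0.5;0.085 0.01 -0.18 0 0 0 0.5;0.042 0 -0.09 0 0 0 0.5;0 0 0 0 0 0 0.5;0 0 0 0 0 0 0.5"
}}

```text
t: 12.4
position: [0.5988, 0.1761, 0.1093]
tool_rot: [-0.034, 0.976, 0.007, 0.216]
ft_force: [0.4, 0.8, -0.9]
finger_gap: 0.0075
grip_force: 41.7
```

```bash
python3 st.py
```

```text
12.4 tcp in slot mm [ 0.28  1.17 20.1 ] rot [-0.01 -0.02  0.12] F slot [ 0.02  0.73 -0.95] T [0.03 0.48 0.05] 41.66241645812988
```

Bottom is nominally at -43.3 mm with no contact yet, so I push gently until it touches.

{"method": "step_arm", "body": {
  "commands": "0.03 0 -0.06 0 0 0 0.5;0.03 0 -0.06 0 0 0 0.5;0.03 0 -0.06 0 0 0 0.5;0.03 0 -0.06 0 0 0 0.5;0 0 0 0 0 0 0.5;0 0 0 0 0 0 0.5;0 0 0 0 0 0 0.5;0 0 0 0 0 0 0.5"
}}

```text
t: 13.4
position: [0.5997, 0.1762, 0.1079]
tool_rot: [-0.034, 0.976, 0.007, 0.217]
ft_force: [-7.6, -0.5, 11.0]
finger_gap: 0.0071
grip_force: 44.0
```

```bash
python3 st.py
```

```text
13.4 tcp in slot mm [ 0.53  1.21 18.42] rot [-0.01 -0.06  0.13] F slot [-2.26  0.03 13.17] T [-0.14  1.02  0.04] 44.02386009693146
```

{"method": "step_arm", "body": {
  "commands": "0 0 0 0 0 0 3;0 0 0 0 0 0 3;0 0 0 0 0 0 3;-0.8 -0.05 1.8 0 0 0 3;-0.8 -0.05 1.8 0 0 0 3;-0.8 -0.05 1.8 0 0 0 3;-0.8 -0.05 1.8 0 0 0 3;-0.8 -0.05 1.8 0 0 0 3"
}}

```text
t: 14.4
position: [0.5597, 0.1736, 0.1973]
tool_rot: [-0.034, 0.976, 0.007, 0.216]
ft_force: [0.7, 0.6, -0.6]
finger_gap: 0.03
grip_force: 0.0
```

```bash
python3 st.py;python3 view.py 4
```

```text
14.4 tcp in slot mm [  1.91   1.28 116.4 ] rot [-0.01 -0.    0.12] F slot [ 0.38  0.51 -0.87] T [0.02 0.33 0.02] 0.0
14.4 tcp in slot mm [  1.91   1.28 116.4 ] rot [-0.01 -0.    0.12] F slot [ 0.38  0.51 -0.87] T [0.02 0.33 0.02] 0.0
```

View pics/v4.png

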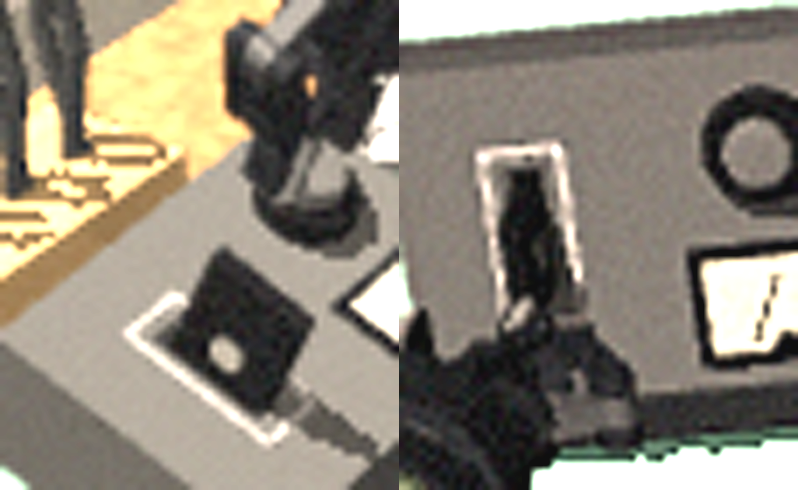

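The card stands in the slot, roughly half its length out, as it should when home. Next I go over the button with fingers shut.

{"method": "step_arm", "body": {
  "commands": "0.75 -2.16 0.28 0 0 0 0;0.75 -2.16 0.28 0 0 0 0;0.75 -2.16 0.28 0 0 0 0;0.75 -2.16 0.28 0 0 0 0;0.59 0.04 -1.27 0 0 0 0;0.59 0.04 -1.27 0 0 0 0;0.59 0.04 -1.27 0 0 0 0;0.59 0.04 -1.27 0 0 0 0"
}}

```text
t: 15.5
position: [0.6134, 0.0896, 0.1557]
tool_rot: [-0.035, 0.976, 0.007, 0.216]
ft_force: [0.3, 0.1, 0.3]
finger_gap: 0.0001
grip_force: 0.0
```

{"method": "step_arm", "body": {
  "commands": "0.4 0.03 -0.9 0 0 0 0;0.4 0.03 -0.9 0 0 0 0;0.4 0.03 -0.9 0 0 0 0;0.17 0.01 -0.36 0 0 0 0;0.08 0 -0.18 0 0 0 0;0 0 0 0 0 0 0;0 0 0 0 0 0 0;0 0 0 0 0 0 0"
}}

```text
t: 16.5
position: [0.6282, 0.0898, 0.1252]
tool_rot: [-0.034, 0.976, 0.007, 0.217]
ft_force: [0.5, 0.3, -0.9]
finger_gap: -0.0001
grip_force: 0.0
```

```bash
python3 st.py
```

```text
16.5 tcp in slot mm [ 28.28 -86.9   24.59] rot [-0.01 -0.05  0.12] F slot [ 0.11  0.22 -1.08] T [-0.05  0.38  0.05] 0.0
```

{"method": "step_arm", "body": {
  "commands": "0.06 0 -0.14 0 0 0 0;0.06 0.01 -0.14 0 0 0 0;0.06 0 -0.14 0 0 0 0;0.06 0.01 -0.14 0 0 0 0;0.06 0 -0.14 0 0 0 0;0.06 0 -0.14 0 0 0 0;0 0 0 0 0 0 0;0 0 0 0 0 0 0"
}}

```text
t: 17.5
position: [0.6316, 0.0901, 0.1174]
tool_rot: [-0.034, 0.976, 0.007, 0.217]
ft_force: [-7.1, -0.7, 11.4]
finger_gap: 0.0004
grip_force: 6.6
```

```bash
python3 st.py
```

```text
17.5 tcp in slot mm [ 28.12 -86.9   16.04] rot [-0.02 -0.06  0.12] F slot [-1.67 -0.23 13.31] T [0.   0.79 0.02] 6.590388837066712
```

Force of 13 N exceeds the 4 N spring, so the button should be bottomed. I'll back off in stages to confirm its travel.

{"method": "step_arm", "body": {
  "commands": "0.02 0 -0.04 0 0 0 0;0.02 0 -0.04 0 0 0 0;0 0 0 0 0 0 0;0 0 0 0 0 0 0;-0.06 0 0.14 0 0 0 0;-0.06 0 0.14 0 0 0 0;0 0 0 0 0 0 0;0 0 0 0 0 0 0"
}}

```text
t: 18.5
position: [0.6311, 0.09, 0.1185]
tool_rot: [-0.034, 0.976, 0.007, 0.217]
ft_force: [0.1, 0.2, 3.5]
finger_gap: -0.0
grip_force: 1.7
```

```bash
python3 st.py
```

```text
18.5 tcp in slot mm [ 28.09 -86.95  17.23] rot [-0.01 -0.03  0.11] F slot [1.58 0.19 3.18] T [-0.    0.23 -0.  ] 1.671578586101532
```

{"method": "step_arm", "body": {
  "commands": "-0.06 0 0.14 0 0 0 0;-0.03 0 0.06 0 0 0 0;0 0 0 0 0 0 0;0 0 0 0 0 0 0;0 0 0 0 0 0 0;0 0 0 0 0 0 0;0 0 0 0 0 0 0;0 0 0 0 0 0 0"
}}

```text
t: 19.5
position: [0.63, 0.09, 0.1205]
tool_rot: [-0.034, 0.976, 0.007, 0.217]
ft_force: [0.3, -0.1, 2.4]
finger_gap: 0.0004
grip_force: 1.1
```

```bash
python3 st.py
```

```text
19.5 tcp in slot mm [ 27.96 -86.85  19.56] rot [-0.01 -0.02  0.12] F slot [ 1.29 -0.12  2.04] T [-0.12  0.11  0.02] 1.1348410416394472
```

The spring force fades over about 6 mm, so the button was pressed fully. Retracting.

{"method": "step_arm", "body": {
  "commands": "-0.4 -0.03 0.9 0 0 0 0;-0.6 -0.04 1.3 0 0 0 0;-0.6 -0.04 1.3 0 0 0 0;-0.6 -0.04 1.3 0 0 0 0;-0.6 -0.04 1.3 0 0 0 0;-0.6 -0.04 1.3 0 0 0 0;0 0 0 0 0 0 0;0 0 0 0 0 0 0"
}}

```text
t: 20.5
position: [0.5958, 0.0877, 0.1944]
tool_rot: [-0.034, 0.976, 0.007, 0.216]
ft_force: [-0.1, 0.5, -0.2]
finger_gap: -0.0002
grip_force: 0.0
```

```bash
python3 view.py 5; python3 -c "
import cv2,numpy as np
a=cv2.imread('pics/s5.png')[110:290,100:320];cv2.imwrite('pics/v6.png',cv2.convertScaleAbs(cv2.resize(a,None,fx=3.3,fy=3.3,interpolation=2),alpha=1.7))"
```

```text
20.5 tcp in slot mm [ 28.13 -86.82 100.93] rot [-0.01 -0.01  0.12] F slot [-0.16  0.51 -0.17] T [ 0.    0.44 -0.06] 0.0
```

View pics/v6.png

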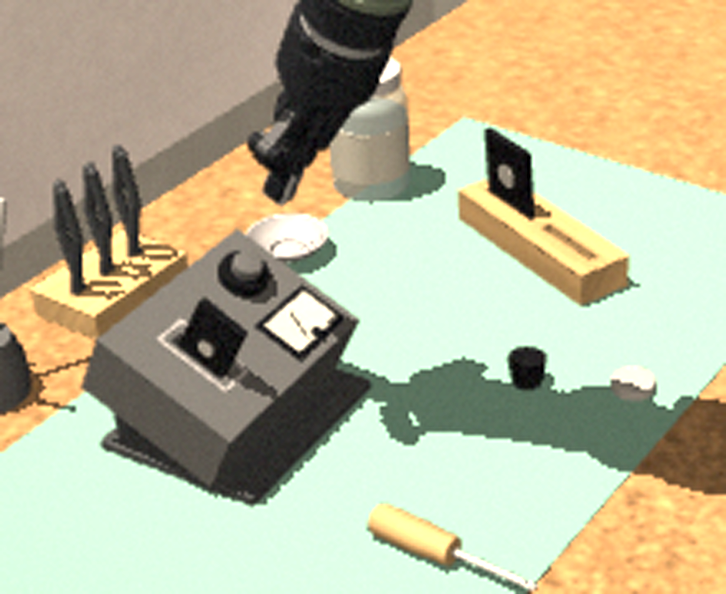

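The card is in the slot at (215,340), the button is up at (247,268), and the wider card stands in its block at (510,172). The bystanders are in place and the gripper is clear.

```bash
python3 -c "
from workcell import manip
print(manip.finish_job())"
```

```text
the job is handed in; nothing more can be done
None
```

I slid the narrower card fully home in the tester's slot and pressed the button right down; it came back up. The wider card and everything else look undisturbed in the last picture, and I handed the job in at about 20.6 s; no verdict was returned.

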